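Clear the painting table into its trays

ROBOT

A 6-joint arm with a two-finger parallel gripper is mounted at the origin on the work surface; the furniture and walls round the work are solid. World frame = base frame: x ahead of the robot, y to its left, z up, the work surface at z = 0. Lengths are in m, angles in rad, forces in N, time in s.
With the tool pointing down it reaches from about 0.275 to 0.825 m from the base axis. Payload 4.9 kg.
Tool frame: the origin (TCP) lies at the very end of the fingers, on their centre line; the grasp point (between the pads) lies 19 mm behind it; z points along the fingers, y is the line along which they close (so a half turn about z gives the same grasp; the last joint's range is limited). The gripper opens to 85 mm and grips with 20 to 120 N. Pads are 22 mm wide; open, the fingers measure 114 mm over their backs; the gripper's body (76 mm by 85 mm) begins 54 mm behind the grasp point. The pads swing forward as they close: fully open they stand 13 mm farther back than shut.
Start: joints at [1.099, 0.326, -0.193, 1.052, 0, 1.437], TCP at [0.182, 0.519, 0.231] pointing down, gripper open.
Joint ranges: [-2.65, 2.65], [-0.97, 1.79], [-1.3, 1.35], [-1.93, 2.1], [-1.47, 1.37], [-3.14, 3.14]. Speed limits (rad/s): [2.57, 2.57, 3.14, 3.14, 3.14, 3.14].

INTERFACE

Orientations are given as a 3x3 rotation matrix whose columns are the frame's x, y, z axes.
In Python, from cell import * gives the robot as it stands. The module is installed in compiled form; this text tells all that it offers.
- The arm moves only by the shell command python3 -m jog 'ROWS' [FORCE]. ROWS is JSON, a list that holds one entry, the list of rows, each a list of 7 numbers: the gripper command: -1 is shut, 1 is fully open, values between are in proportion, then the shift along the tool's x, y, z in mm, then the turn, a rotation vector about the tool's x, y, z in degrees. In form: [[[hand, dx, dy, dz, wx, wy, wz], ...]]. A call has 1 to 12 rows; each row shifts and turns the commanded pose from where the row before left it, along the tool's axes as they then stand; what a row does not reach is not made up. A row lasts 1/8 s, in which the tool goes at most 62.5 mm and 10.7 degrees, less where a joint would pass 70% of its speed; a pose out of reach is approached as far as the arm can. A call is refused whole if a number of a shift passes 62.5 or a number of a turn 10.7, either way. A call with a gripper value outside its range is refused whole. The fingers move at their own pace and stop on an object; FORCE is the grip in N (left out, the last holds). Time passes only in rows, so rows that do not move let the fingers close. It gives the time, the measured TCP pose, the force, the opening and the grip force at its end, in the units of the state.
- get_obs(): the state, without advancing time (a new reading comes with each control period).
- camera(name): name is "scene" or "top"; returns (picture, depth): 420x560x3 uint8, blue, green, red; 420x560 float32, m along the optical axis (not along the pixel's ray), 0 where there is no reading.
- camera_model(name): a dict with "vfov" (degrees; the focal length in pixels is half the picture's height over the tangent of half this angle, whatever the lens; pixels are square), "cx", "cy" (the principal point, pixels), "R" (3x3) and "t" (3): a world point X has camera coordinates R X + t. Camera axes: x right, y down, z forward; pixel columns grow to the right and rows downward; lengths in m; the calibration is good to about 2 mm. A picture is of the moment at which its call begins. camera_model takes no time and is no camera call.
- hand_in(): hands the job in; it is judged then, once.
The state is a dict: "t": time; "joint_positions": joint angles; "dq": joint speeds; "joint_efforts": joint torques, N m; "position": TCP position; "tcp_rot": TCP orientation; "force": force on the tool from outside, world axes, zero at the start; "ft_torque": the same for the moment, N m; "grip_width": opening from 0.0 (shut) to 1.0 (fully open); "finger_force": force on a finger pad.
Only numpy, scipy, OpenCV 4.12 (cv2) and the standard library are available. Lean on these libraries where they do the work, as an engineer would, in place of code of your own. Each camera call takes 0.05 s, during which the arm holds its last target. There are 200 camera calls.

TASK

Clear up after the painting session: put the two loose ink bottles, the two loose paint tubes and the white marker each into the tray that already holds one of its kind, one to a compartment that is still empty: the bottles standing, the tubes and the marker lying flat along their compartments. One ink bottle is still in the heavy wooden bottle stand: draw it straight up out of its well. Keep the ink bottles upright all the time, and do not disturb what already lies in the trays.

Things in the scene. Friction and masses are not known exactly. Their poses are not given: they have to be found in the camera images.
- blue_ink_center (a point): Blue dropper bottle of ink, 25 mm diameter, 80 mm tall (round body to 56 mm, then a slimmer tapering black cap). The point is on its axis, 40 mm above its underside; z up. It starts 40 mm deep in the 28 mm well of a loose, heavy (0.9 kg) dark wooden stand, 64 x 64 mm, 46 mm high, so that only the top 16 mm of its body and the cap stick out.
- plum_ink_center (a point): Plum-red dropper bottle of ink, 25 mm diameter, 80 mm tall (round body to 56 mm, then a slimmer tapering black cap). The point is on its axis, 40 mm above its underside; z up. It starts standing on the table.
- orange_tube_center (a point): Black and orange paint tube lying flat, 42 mm wide, 116 mm long, 34 mm high (38 mm wide there) near the cap, flattening to a thin tail. The point lies in its thick part, where to pinch it across: 17 mm above its underside, 12 mm from mid-length towards the white cap. y along the tube to the tail, x across, z up.
- blue_tube_center (a point): Black and blue paint tube lying flat, 42 mm wide, 116 mm long, 34 mm high (38 mm wide there) near the cap, flattening to a thin tail. The point lies in its thick part, where to pinch it across: 17 mm above its underside, 12 mm from mid-length towards the white cap. y along the tube to the tail, x across, z up.
- marker_center (a point): White marker pen with a black cap, 135 mm long, 16 mm thick, lying on the table. The point is its middle, 8 mm above its underside; y along its length.
- ink_tray: Brown wooden tray, grey felt, fixed, 66 mm (x) by 168 mm (y), 40 mm high, floor 4 mm thick. Two partitions 36 mm high make three cells in a row along y, each 56 (x) by 50 mm (y), centred at y = +54, 0, -54 mm; the black ink stands in the middle one, the outer two are empty. Origin: centre of the underside.
- tube_tray: Pale wooden tray, fixed, 152 mm (x) by 204 mm (y), floor 4 mm thick, ends 22 mm high, sides 10 mm. Two low ribs (tops 9 mm above the table) make three bays along x, 142 mm long, 63 mm wide, centred at y = +68, 0, -68 mm; the ochre tube lies in the +68 one, the others are empty. Fingers 10 mm above its floor clear ribs and sides. Origin: centre of the underside.
- pen_tray: Dark wooden tray, cork lining, fixed, 165 mm (x) by 124 mm (y), 18 mm high, floor 4 mm thick. A rib (top 12 mm above the table) parts it into two bays along x, 155 mm long: a narrow one centred at y = +42 mm with a red pencil in it, and an empty one, 80 mm wide, centred at y = -17 mm. Origin: centre of the underside.
- black_ink_center (a point): Black ink dropper bottle, same size as the other two, already standing in the middle cell of the ink tray; the point is half-way up its axis. Not to be moved.
- ochre_tube_center (a point): Black and ochre-brown paint tube, same size as the other two, already lying in the tube tray's bay at y = +68 mm, cap towards +x; point and axes as for the other tubes. Not to be moved.
There are look-alikes about, which are no part of the job. Leave any yellow look-alike of the part that bears plum_ink_center alone.

How it is judged:
By the outcome, as a careful person would: the job done as asked, in the order asked, and still so for the second after the job is handed in, with the robot touching nothing.
It also fails if it takes over 128 s, if anything falls off the work surface, if the arm or the gripper's body presses on something with over 40 N, if the wrist force passes 120 N, or if a joint passes its speed limit or range.

## Working session

There is one attempt and no reset: what is moved stays moved. The work goes in short steps, Python scripts to look and compute and a shell command to move; the robot and the scene stay as the last step left them, time stands still between calls to the robot, and variables do not carry over. Pictures are saved under pics/ and viewed, at most 14 in all, crops included, and the job is handed in when it is done.

```bash
mkdir -p pics; ls; cat > h.py <<'E'
from cell import *
import numpy as np, cv2
def cam(n):
    im,d=camera(n); m=camera_model(n); return im,d,m
def world(n,d,m):
    f=d.shape[0]/2/np.tan(np.radians(m["vfov"])/2)
    v,u=np.mgrid[:d.shape[0],:d.shape[1]]
    P=np.stack([(u-m["cx"])/f*d,(v-m["cy"])/f*d,d],-1)
    W=(P-np.array(m["t"]))@np.array(m["R"])
    W[d==0]=np.nan
    return W
def proj(m,X,h=420):
    f=h/2/np.tan(np.radians(m["vfov"])/2)
    c=np.array(m["R"])@np.array(X)+np.array(m["t"]); return c[:2]/c[2]*f+[m["cx"],m["cy"]]
E
python3 - <<'E'
from h import *
for n in("scene","top"):
    im,d,m=cam(n); print({k:np.round(v,3).tolist() for k,v in m.items()})
    np.savez(f"/tmp/{n}.npz",im=im,d=d); cv2.imwrite(f"pics/{n}0.png",cv2.resize(im,(800,600),interpolation=cv2.INTER_CUBIC))
o=get_obs(); print(o)
E
```

```text
pics
{'vfov': 47.96, 'cx': 273.082, 'cy': 211.176, 'R': [[0.695, -0.719, -0.006], [-0.561, -0.537, -0.631], [0.451, 0.441, -0.776]], 't': [-0.308, 0.335, 0.921]}
{'vfov': 54.737, 'cx': 274.659, 'cy': 212.967, 'R': [[0.012, -1.0, -0.016], [-0.985, -0.009, -0.171], [0.171, 0.018, -0.985]], 't': [0.037, 0.472, 1.022]}
{'t': 0.1, 'joint_positions': array([ 1.09876796e+00,  3.26902348e-01, -1.93450970e-01,  1.05202383e+00,
       -2.99862747e-05,  1.43662106e+00]), 'dq': array([-0.00030664, -0.00170547,  0.00382504,  0.0011407 ,  0.00194801,
        0.00039752]), 'joint_efforts': array([ 5.36554435e-04, -4.44240367e+01,  2.63038015e+01,  7.88526668e-03,
       -5.59557247e-05,  7.17117842e-06]), 'position': array([0.1820525 , 0.51844906, 0.2305749 ]), 'tcp_rot': array([[-9.43468399e-01,  3.31461764e-01, -6.92081640e-04],
       [ 3.31462437e-01,  9.43467346e-01, -1.42158815e-03],
       [ 1.81754314e-04, -1.57062256e-03, -9.99998750e-01]]), 'force': array([-0.0175186 , -0.84787293, -0.17597287]), 'ft_torque': array([ 0.04641827, -0.05452778, -0.02142842]), 'finger_force': 0.0, 'grip_width': 0.9986089963459064}
```

View pics/top0.png

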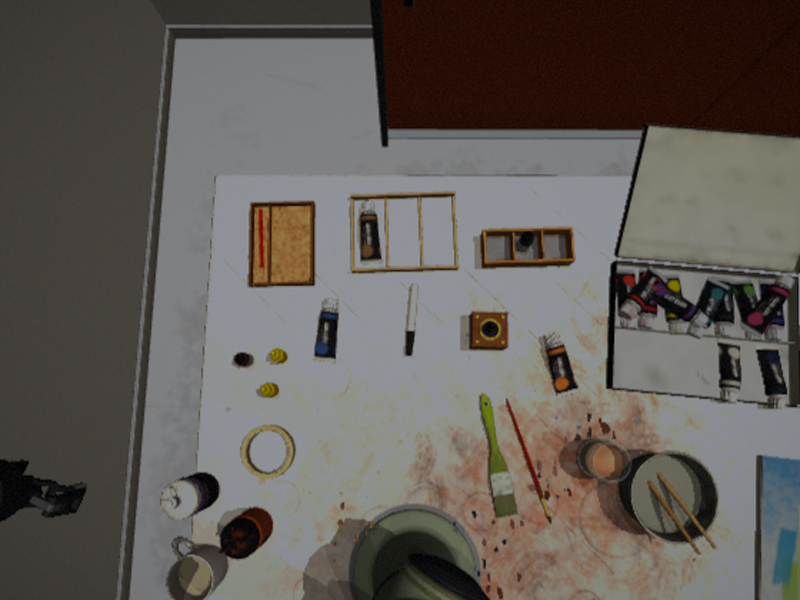

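View pics/scene0.png

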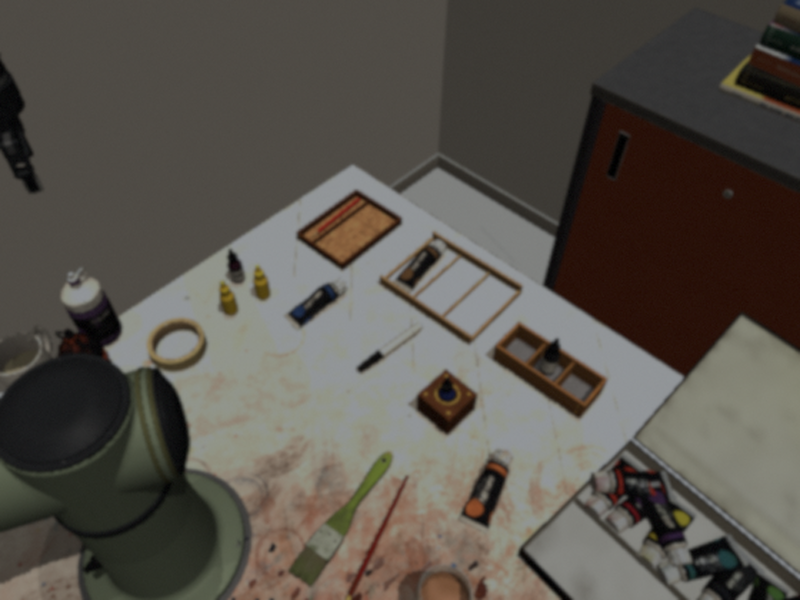

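Top view (800x600): the plum-ink candidates are the dark red-black bottle at (242,359), the two yellow look-alikes at (277,355) and (268,390), and the black ink in the tray at (525,240). I choose (242,359). The blue ink is in the stand at (489,329). The loose tubes are orange at (560,362) and blue at (327,330); the ones in the paint box on the right are not part of the job. The marker is at (411,320), and the trays are at (282,243), (404,231) and (527,247). The next step is a close crop and the measurements.

```bash
python3 - <<'E'
from h import *
S={}
for n in("scene","top"):
    z=np.load(f"/tmp/{n}.npz"); S[n]=(z["im"],z["d"],camera_model(n))
a=S["scene"][0][165:235,140:220]; b=S["top"][0][230:300,145:225]
br=lambda x:np.clip(cv2.resize(x,(400,350),interpolation=cv2.INTER_CUBIC).astype(float)*2.2,0,255)
cv2.imwrite("pics/crop1.png",np.hstack([br(a),br(b)]))
im,d,m=S["top"]; W=world("top",d,m)
tab=W[...,2][250:300,230:330]; print("table z",np.nanmedian(tab))
H=W[...,2]
# boxes in 560 px: (u0,u1,v0,v1)
B=dict(plum=(155,182,238,262,.01),yel1=(184,206,240,258,.01),yel2=(176,200,263,282,.01),btube=(212,242,203,256,.006),otube=(372,410,228,280,.006),marker=(278,298,192,255,.006),stand=(320,362,213,250,.02),inktray=(330,408,153,192,.02),tubetray=(240,325,130,194,.005),pentray=(170,224,136,204,.008),ochre=(247,270,140,186,.012))
for k,(u0,u1,v0,v1,zt) in B.items():
    w=W[v0:v1,u0:u1].reshape(-1,3); c=im[v0:v1,u0:u1].reshape(-1,3); w=w[(w[:,2]>zt)]
    (cx,cy),(a,b),an=r=cv2.minAreaRect((w[:,:2]*1000).astype(np.float32))
    q=np.cov(w[:,:2].T); e,V=np.linalg.eigh(q); 
    top=w[w[:,2]>w[:,2].max()-.012]
    print(k,len(w),"rect",np.round([cx,cy,a,b,an],1),"zmax",round(w[:,2].max(),4),"mean",np.round(w.mean(0),4),"axis deg",round(np.degrees(np.arctan2(V[1,1],V[0,1])),1),"topmean",np.round(top.mean(0),4))
E
```

```text
table z -8.816619255173986e-05
plum 108 rect [370.9 313.1  24.8  20.    8.2] zmax 0.0829 mean [0.3694 0.3101 0.0484] axis deg 173.3 topmean [0.369  0.3137 0.0778]
yel1 100 rect [377.1 250.   20.5  24.3  71. ] zmax 0.0824 mean [0.3762 0.2475 0.0504] axis deg 158.4 topmean [0.3782 0.2502 0.0775]
yel2 101 rect [316.3 262.8  21.3  23.4  85.5] zmax 0.0821 mean [0.3155 0.2605 0.051 ] axis deg 173.7 topmean [0.3145 0.2635 0.0787]
btube 490 rect [428.2 155.4  55.1 113.1  80.7] zmax 0.037 mean [0.4319 0.1637 0.0209] axis deg 172.5 topmean [0.4551 0.1615 0.0295]
otube 462 rect [ 370.7 -251.4  101.6   62.2   18.7] zmax 0.0353 mean [ 0.3767 -0.2614  0.0199] axis deg -160.1 topmean [ 0.3995 -0.2554  0.0289]
marker 266 rect [440.8   3.1  26.1 147.6  85.3] zmax 0.02 mean [0.4476 0.0079 0.0135] axis deg 175.6 topmean [0.4477 0.0081 0.0137]
stand 662 rect [ 428.1 -133.    66.3   66.1   89.1] zmax 0.0871 mean [ 0.4265 -0.1313  0.0464] axis deg 78.4 topmean [ 0.4292 -0.1311  0.0817]
inktray 796 rect [ 588.3 -208.7   68.   168.4    1.5] zmax 0.0848 mean [ 0.5884 -0.2093  0.0367] axis deg 92.2 topmean [ 0.5972 -0.2037  0.0784]
tubetray 2237 rect [618.8  30.2 155.6 216.7   2.3] zmax 0.0417 mean [0.6191 0.0339 0.0136] axis deg 96.7 topmean [0.6361 0.0914 0.0342]
pentray 716 rect [596.  258.7 166.3 125.3   2. ] zmax 0.0226 mean [0.5964 0.2696 0.0143] axis deg 178.8 topmean [0.5952 0.2656 0.0158]
ochre 462 rect [618.4  91.2  52.8 112.9  85.9] zmax 0.0417 mean [0.6176 0.0898 0.0274] axis deg -176.3 topmean [0.6361 0.0914 0.0342][ WARN:0@0.043] global loadsave.cpp:1063 imwrite_ Unsupported depth image for selected encoder is fallbacked to CV_8U.
```

View pics/crop1.png

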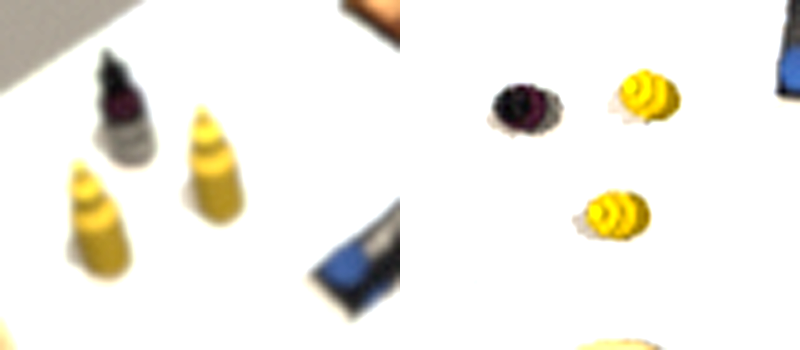

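The crop confirms it: plum is the dark bottle with the plum band (left at (122,105), right at (535,108)), and the two others are yellow. Next I refine the poses from both clouds.

```bash
cat >> h.py <<'E'
from scipy.optimize import least_squares
def cloud(names=("scene","top"),saved=False):
    L=[]
    for n in names:
        if saved: z=np.load(f"/tmp/{n}.npz"); im,d=z["im"],z["d"]
        else: im,d=camera(n)
        W=world(n,d,camera_model(n)).reshape(-1,3); L.append(np.hstack([W,im.reshape(-1,3)])[~np.isnan(W[:,0])])
    return L
def near(P,c,r,z0,z1):
    return P[(np.hypot(P[:,0]-c[0],P[:,1]-c[1])<r)&(P[:,2]>z0)&(P[:,2]<z1)]
def circ(p,c,r=.0125):
    s=least_squares(lambda q:np.hypot(p[:,0]-q[0],p[:,1]-q[1])-r,c,loss="soft_l1",f_scale=.001); return s.x
E
python3 - <<'E'
from h import *
L=cloud(saved=True); A=np.vstack(L)
for k,c,z0,z1 in(("plum",(.37,.312),.015,.052),("blue",(.43,-.132),.05,.06),("black",(.597,-.205),.045,.058)):
    for i,P in enumerate(L+[A]):
        p=near(P,c,.02,z0,z1); q=near(P,c,.02,.07,.09)
        print(k,i,len(p),np.round(circ(p,c),4) if len(p)>3 else "", "cap",np.round(q[:,:3].mean(0),4))
for k,c,an in(("btube",(.43,.16),172.5),("otube",(.373,-.257),20.),("ochre",(.618,.09),-3),("marker",(.443,.005),175.5)):
  for i,P in enumerate(L):
    an0=an
    for _ in range(3):
        a=np.radians(an0); u=np.array([np.cos(a),np.sin(a)]); u*=np.sign(u[0]); v=np.array([-u[1],u[0]])
        z0=.012 if k=="ochre" else .005
        p=near(P,c,.085,z0,.06); s=(p[:,:2]-c)@u; w=(p[:,:2]-c)@v; ok=abs(w)<.035; p,s,w=p[ok],s[ok],w[ok]
        st=np.arange(-.08,.08,.01); r=[]
        for x in st:
            j=(s>=x)&(s<x+.01)
            if j.sum()>5: r.append([x+.005,np.percentile(w[j],3),np.percentile(w[j],97),np.percentile(p[j,2],90)])
        r=np.array(r)*1000; mid=(r[:,1]+r[:,2])/2; g=np.polyfit(r[1:-1,0],mid[1:-1],1); an0=np.degrees(np.arctan2(u[1],u[0])+np.arctan(g[0]))
    print(k,i,"angle",round(an0,1),"len",np.round(np.percentile(s,[1,99])*1000,1)); print(np.round(r).astype(int).T.tolist())
E
```

```text
plum 0 114 [0.3711 0.3144] cap [0.369  0.3106 0.0751]
plum 1 62 [0.3703 0.3164] cap [0.3687 0.314  0.077 ]
plum 2 176 [0.3708 0.3152] cap [0.3689 0.3118 0.0758]
blue 0 47 [ 0.4318 -0.1319] cap [ 0.4268 -0.134   0.0765]
blue 1 23 [ 0.4315 -0.134 ] cap [ 0.4292 -0.1315  0.0773]
blue 2 70 [ 0.4319 -0.1326] cap [ 0.4277 -0.1331  0.0768]
black 0 61 [ 0.6    -0.2058] cap [ 0.5965 -0.2068  0.0765]
black 1 41 [ 0.5995 -0.2055] cap [ 0.5969 -0.2035  0.076 ]
black 2 102 [ 0.5998 -0.2056] cap [ 0.5967 -0.2054  0.0763]
btube 0 angle -8.4 len [-49.1  54. ]
[[-45, -35, -25, -15, -5, 5, 15, 25, 35, 45, 55], [-11, -17, -17, -16, -16, -15, -14, -13, -11, -9, -8], [17, 19, 18, 17, 17, 16, 13, 12, 14, 10, 12], [8, 11, 15, 20, 24, 30, 33, 33, 32, 30, 29]]
btube 1 angle -7.9 len [-56.3  53.6]
[[-55, -45, -35, -25, -15, -5, 5, 15, 25, 35, 45, 55], [-15, -8, -14, -15, -14, -13, -12, -11, -11, -10, -7, -13], [21, 22, 24, 22, 21, 22, 20, 20, 21, 18, 19, 16], [7, 9, 12, 15, 20, 26, 29, 34, 33, 32, 30, 29]]
otube 0 angle 16.4 len [-48.8  48.9]
[[-45, -35, -25, -15, -5, 5, 15, 25, 35, 45], [-23, -27, -26, -27, 
[... 707 characters left out ...]
55, 75], [-30, -18, -18, -18, -16, -16, -16, -15, -15, -13, -12, -21, -33], [33, 15, 18, 22, 17, 16, 16, 15, 15, 13, 32, 23, 31], [24, 17, 21, 27, 30, 33, 38, 40, 38, 38, 36, 33, 23]]
marker 0 angle -4.8 len [-59.8  72.1]
[[-55, -45, -35, -25, -15, -5, 5, 15, 25, 35, 45, 55, 65, 75], [-5, -5, -6, -6, -7, -7, -5, -6, -6, -6, -6, -5, -5, -4], [7, 6, 7, 8, 8, 7, 7, 6, 6, 6, 8, 7, 6, 6], [14, 14, 16, 16, 16, 15, 15, 16, 16, 16, 15, 15, 15, 15]]
marker 1 angle -4.9 len [-61.1  70.6]
[[-55, -45, -35, -25, -15, -5, 5, 15, 25, 35, 45, 55, 65], [-3, -3, -4, -11, -2, -4, -3, -2, -8, -3, -2, -8, -2], [8, 9, 9, 10, 11, 10, 10, 10, 10, 11, 11, 10, 9], [16, 16, 17, 16, 17, 16, 15, 17, 18, 16, 17, 17, 14]]
```

```bash
python3 -m jog '[[[1,0,0,0,0,0,10.1],[1,0,0,0,0,0,10.1],[1,0,0,0,0,0,10.1],[1,0,0,0,0,0,10.1],[1,0,0,0,0,0,10.1],[1,0,0,0,0,0,10.1],[1,0,0,0,0,0,10],[1,-40.8,37.6,0,0,0,0],[1,-40.8,37.6,0,0,0,0],[1,-40.8,37.6,0,0,0,0],[1,-40.8,37.6,0,0,0,0],[1,-40.8,37.6,0,0,0,0]]]' 40
python3 - <<'E'
from h import *
P=cloud(saved=True)[1]; c=np.array([.618,.03])
# tube tray: wall points
for an in(1,2,3,4):
    a=np.radians(an);u=np.array([np.cos(a),np.sin(a)]);v=np.array([-u[1],u[0]])
    q=(P[:,:2]-c); s=q@u*1000; w=q@v*1000; z=P[:,2]
    e=lambda j,x:np.round([np.median(x[j]),np.std(x[j]),j.sum()],1).tolist()
    print(an,"+x",e((s>60)&(s<95)&(abs(w+30)<60)&(z>.014),s),"-x",e((s<-60)&(s>-95)&(abs(w)<95)&(z>.014),s),
     "+y",e((w>85)&(w<115)&(abs(s)<60)&(z>.006)&(z<.013),w),"-y",e((w<-85)&(w>-115)&(abs(s)<60)&(z>.006)&(z<.013),w))
E
```

```text
t: 1.6
position: [0.3712, 0.3136, 0.2311]
tcp_rot: [[-0.001, 1.0, -0.0], [1.0, 0.001, -0.0], [-0.0, -0.0, -1.0]]
force: [0.2, 0.2, -0.9]
grip_width: 0.999
finger_force: 0.0
1 +x [74.8, 1.8, 107.0] -x [-72.2, 2.1, 164.0] +y [91.3, 3.0, 89.0] -y [-103.6, 6.6, 119.0]
2 +x [74.3, 1.7, 105.0] -x [-72.3, 1.7, 164.0] +y [91.8, 2.7, 87.0] -y [-103.7, 6.4, 118.0]
3 +x [73.8, 1.8, 107.0] -x [-72.5, 1.8, 165.0] +y [92.3, 2.6, 87.0] -y [-103.6, 6.2, 116.0]
4 +x [73.4, 2.0, 105.0] -x [-72.1, 2.4, 163.0] +y [92.3, 2.8, 88.0] -y [-103.4, 6.5, 119.0]
```

```bash
python3 -m jog '[[[1,0,0,50,0,0,0],[1,0,0,50,0,0,0],[1,0,0,50,0,0,0],[1,0,0,30,0,0,0],[1,0,0,11,0,0,0],[1,0,0,0,0,0,0],[-1,0,0,0,0,0,0],[-1,0,0,0,0,0,0],[-1,0,0,0,0,0,0],[-1,0,0,0,0,0,0],[-1,0,0,0,0,0,0],[-1,0,0,0,0,0,0]]]' 40
```

```text
t: 3.1
position: [0.3709, 0.3155, 0.041]
tcp_rot: [[-0.001, 1.0, 0.001], [1.0, 0.001, 0.001], [0.001, 0.001, -1.0]]
force: [-1.1, -0.1, 6.8]
grip_width: 0.242
finger_force: 38.9
```

```bash
python3 - <<'E'
from h import *
im,d,m=cam("scene"); p=proj(m,[.371,.3155,.06]).astype(int); print(p)
c=im[max(p[1]-50,0):p[1]+30,p[0]-50:p[0]+50]; cv2.imwrite("pics/g1.png",np.clip(cv2.resize(c,(700,560),interpolation=cv2.INTER_CUBIC).astype(float)*2,0,255).astype(np.uint8))
E
```

```text
[162 179]
```

View pics/g1.png

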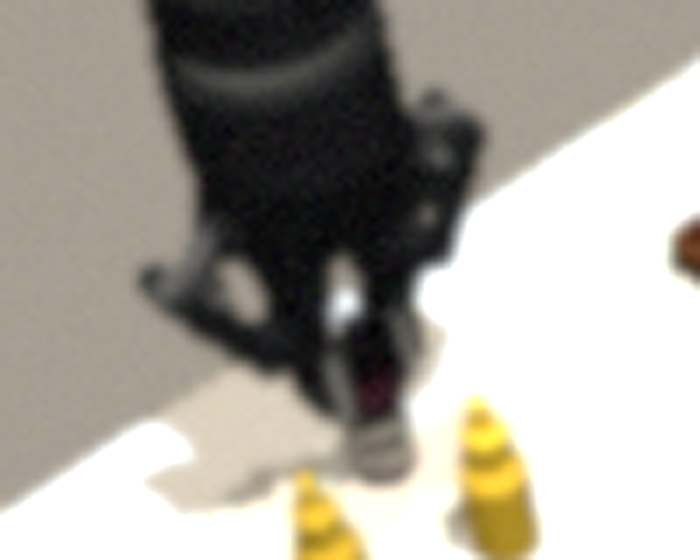

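```bash
python3 -m jog '[[[-1,0,0,-10,0,0,0],[-1,0,0,-30,0,0,0],[-1,0,0,-50,0,0,0],[-1,0,0,-50,0,0,0],[-1,0,0,-40,0,0,0],[-1,0,0,0,0,0,0]]]' && python3 -m jog '[[[-1,-20,9,0,0,0,0],[-1,-40,18,0,0,0,0],[-1,-45,21,0,0,0,0],[-1,-45,21,0,0,0,0],[-1,-45,21,0,0,0,0],[-1,-45,21,0,0,0,0],[-1,-45,21,0,0,0,0],[-1,-45,21,0,0,0,0],[-1,-45,21,0,0,0,0],[-1,-45,21,0,0,0,0],[-1,-35,15,0,0,0,0],[-1,-15,6,0,0,0,0]]]'
```

```text
t: 3.9
position: [0.3723, 0.3163, 0.2241]
tcp_rot: [[-0.001, 1.0, 0.006], [1.0, 0.001, 0.004], [0.004, 0.006, -1.0]]
force: [0.1, -1.2, -0.2]
grip_width: 0.249
finger_force: 39.2
t: 5.4
position: [0.5866, -0.1564, 0.2188]
tcp_rot: [[0.001, 1.0, -0.002], [1.0, -0.001, 0.001], [0.001, -0.002, -1.0]]
force: [-0.7, 0.1, -0.6]
grip_width: 0.25
finger_force: 39.3
```

```bash
python3 - <<'E'
from h import *
o=get_obs(); print(o["position"],o["grip_width"])
out=[]
L=[]
for n in("scene","top"):
    im,d,m=cam(n); p=proj(m,np.array(o["position"])-[0,0,.0]).astype(int); print(n,p)
    W=world(n,d,m).reshape(-1,3); W=W[~np.isnan(W[:,0])]; L.append(W)
    c=im[p[1]-45:p[1]+55,p[0]-50:p[0]+50]; out.append(np.clip(cv2.resize(c,(400,400),interpolation=cv2.INTER_CUBIC).astype(float)*2,0,255).astype(np.uint8))
cv2.imwrite("pics/g2.png",np.hstack(out))
P=o["position"]
for W in L:
    for z in(-.035,-.025,-.015,-.005):
        q=near(W,P[:2],.022,P[2]+z-.005,P[2]+z+.005)
        if len(q)>5: print(z,len(q),np.round(circ(q,P[:2])-P[:2],4))
    q=near(W,P[:2],.03,P[2]-.07,P[2]); print("zmin",np.round(np.sort(q[:,2])[:4]-P[2],4) if len(q) else "")
E
```

```text
[ 0.58657568 -0.15643474  0.21882036] 0.25024424085161073
scene [378 187]
top [363 149]
-0.035 31 [ 0.0003 -0.0006]
-0.025 46 [ 0.0006 -0.0011]
-0.015 40 [ 0.0006 -0.001 ]
-0.005 23 [ 0.0001 -0.0011]
zmin [-0.0417 -0.0405 -0.0387 -0.038 ]
zmin
```

View pics/g2.png

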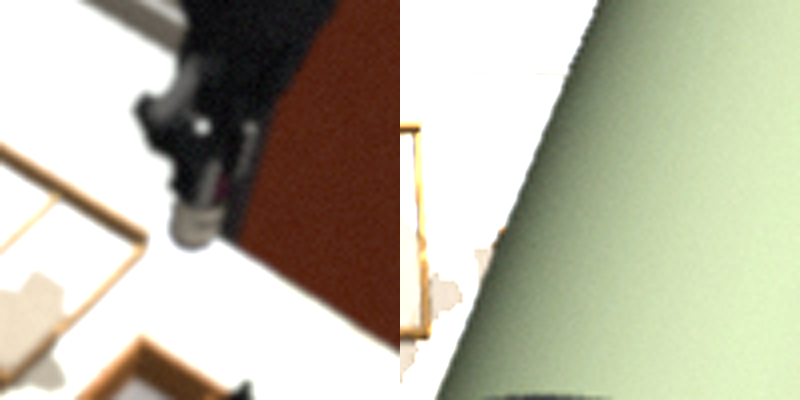

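The left panel shows the plum bottle hanging upright at (195,225), centred under the gripper, with its underside 41 mm below the TCP. I lower it into the +y cell.

```bash
python3 -m jog '[[[-1,0.5,0,30,0,0,0],[-1,0.5,0,45,0,0,0],[-1,0.4,0,40,0,0,0],[-1,0,0,25,0,0,0],[-1,0,0,15,0,0,0],[-1,0,0,10,0,0,0],[-1,0,0,5,0,0,0],[-1,0,0,2,0,0,0],[-1,0,0,1,0,0,0],[-1,0,0,0,0,0,0]]]'
```

```text
t: 6.75
position: [0.5871, -0.1535, 0.0477]
tcp_rot: [[-0.001, 1.0, 0.001], [1.0, 0.001, -0.0], [-0.0, 0.001, -1.0]]
force: [-0.2, -0.4, -0.9]
grip_width: 0.249
finger_force: 39.3
```

```bash
python3 -m jog '[[[-1,0,0,1,0,0,0],[-1,0,0,1,0,0,0],[-1,0,0,0,0,0,0]]]'
```

```text
t: 7.12
position: [0.5869, -0.1534, 0.0453]
tcp_rot: [[-0.001, 1.0, 0.0], [1.0, 0.001, -0.0], [-0.0, 0.0, -1.0]]
force: [-0.2, -0.1, -0.3]
grip_width: 0.247
finger_force: 39.3
```

```bash
python3 -m jog '[[[-1,0,0,0.8,0,0,0],[-1,0,0,0,0,0,0],[-0.4,0,0,0,0,0,0],[-0.2,0,0,0,0,0,0],[0.1,0,0,0,0,0,0],[0.3,0,0,0,0,0,0],[0.5,0,0,-10,0,0,0],[0.5,0,0,-40,0,0,0],[1,0,0,-50,0,0,0],[1,0,0,-50,0,0,0],[1,0,0,-20,0,0,0]]]'
```

```text
t: 8.5
position: [0.5884, -0.1539, 0.2191]
tcp_rot: [[-0.001, 1.0, 0.006], [1.0, 0.001, -0.002], [-0.002, 0.006, -1.0]]
force: [-0.3, 0.2, -0.1]
grip_width: 1.002
finger_force: 0.0
```

```bash
python3 -m jog '[[[1,5.4,-39.2,0,0,0,0],[1,5.4,-39.2,0,0,0,0],[1,5.4,-39.2,0,0,0,0],[1,5.4,-39.2,0,0,0,0],[1,0,0,40,0,0,0],[1,0,0,40,0,0,0],[1,0,0,10,0,0,0],[1,0,0,0,0,0,0]]]' 40; python3 - <<'E'
from h import *
W=cloud(("scene",))[0]
p=near(W,(.431,-.1325),.02,.05,.06); print(len(p),circ(p,(.431,-.1325)) if len(p)>5 else "")
p=near(W,(.597,-.155),.02,.045,.058); print("plum",len(p),circ(p,(.587,-.155)))
p=near(W,(.597,-.155),.02,.07,.095); print("plumcap",p[:,:3].mean(0),p[:,2].max()); 
p=near(W,(.597,-.205),.02,.045,.058);print("black",len(p),circ(p,(.597,-.205)))
E
```

```text
t: 9.5
position: [0.4301, -0.1319, 0.1249]
tcp_rot: [[-0.001, 1.0, -0.0], [1.0, 0.001, 0.0], [0.0, -0.0, -1.0]]
force: [0.5, 0.1, 0.3]
grip_width: 1.004
finger_force: 0.0
46 [ 0.43232735 -0.13153998]
plum 38 [ 0.59112672 -0.15335608]
plumcap [ 0.58401735 -0.15637026  0.07559812] 0.08482453011432488
black 57 [ 0.59943939 -0.20523921]
```

```bash
python3 -m jog '[[[1,0,1.2,40,0,0,0],[1,0,0,25,0,0,0],[1,0,0,10,0,0,0],[1,0,0,1.5,0,0,0],[1,0,0,0,0,0,0],[-1,0,0,0,0,0,0],[-1,0,0,0,0,0,0],[-1,0,0,0,0,0,0],[-1,0,0,0,0,0,0],[-1,0,0,0,0,0,0],[-1,0,0,0,0,0,0],[-1,0,0,0,0,0,0]]]' 40
```

```text
t: 11.05
position: [0.4298, -0.1322, 0.0483]
tcp_rot: [[-0.0, 1.0, -0.003], [1.0, 0.0, -0.001], [-0.001, -0.003, -1.0]]
force: [-5.1, -0.8, 7.4]
grip_width: 0.245
finger_force: 38.9
```

```bash
python3 -m jog '[[[-1,0,-1.3,0,0,0,0],[-1,0,0,0,0,0,0],[-1,0,0,-3,0,0,0],[-1,0,0,-3,0,0,0],[-1,0,0,0,0,0,0]]]'
```

```text
t: 11.68
position: [0.4297, -0.1318, 0.054]
tcp_rot: [[-0.001, 1.0, -0.0], [1.0, 0.001, -0.0], [-0.0, -0.0, -1.0]]
force: [-2.3, -0.6, 0.1]
grip_width: 0.238
finger_force: 39.3
```

```bash
python3 -m jog '[[[-1,0,-0.5,-4,0,0,0],[-1,0,0,-6,0,0,0],[-1,0,0,-6,0,0,0],[-1,0,0,-6,0,0,0],[-1,0,0,-6,0,0,0],[-1,0,0,-8,0,0,0],[-1,0,0,-8,0,0,0],[-1,0,0,-20,0,0,0],[-1,0,0,-40,0,0,0],[-1,0,0,-40,0,0,0],[-1,0,0,-20,0,0,0],[-1,0,0,0,0,0,0]]]'; python3 - <<'E'
from h import *
o=get_obs(); P=o["position"]; print(P,o["force"])
im,d,m=cam("scene"); W=world("scene",d,m).reshape(-1,3); W=W[~np.isnan(W[:,0])]
for z in(-.045,-.035,-.025,-.015,-.005):
    q=near(W,P[:2],.022,P[2]+z-.005,P[2]+z+.005)
    if len(q)>5: print(z,len(q),np.round(circ(q,P[:2])-P[:2],4))
q=near(W,P[:2],.03,P[2]-.07,P[2]); print("zmin",np.round(np.sort(q[:,2])[:4]-P[2],4))
p=proj(m,P).astype(int);c=im[p[1]-45:p[1]+105,p[0]-75:p[0]+75];cv2.imwrite("pics/g3.png",np.clip(cv2.resize(c,(600,600),interpolation=cv2.INTER_CUBIC).astype(float)*2,0,255).astype(np.uint8))
E
```

```text
t: 13.18
position: [0.4305, -0.1324, 0.2197]
tcp_rot: [[-0.001, 1.0, 0.003], [1.0, 0.001, -0.002], [-0.002, 0.003, -1.0]]
force: [-0.1, 0.9, -0.5]
grip_width: 0.239
finger_force: 39.2
[ 0.43046087 -0.13236493  0.21966121] [-0.11514626  0.94484119 -0.46348355]
-0.035 37 [ 0.0001 -0.0022]
-0.025 50 [ 0.0003 -0.002 ]
-0.015 41 [ 0.0002 -0.0021]
-0.005 26 [ 0.     -0.0011]
zmin [-0.0416 -0.0395 -0.0394 -0.0392]
```

View pics/g3.png

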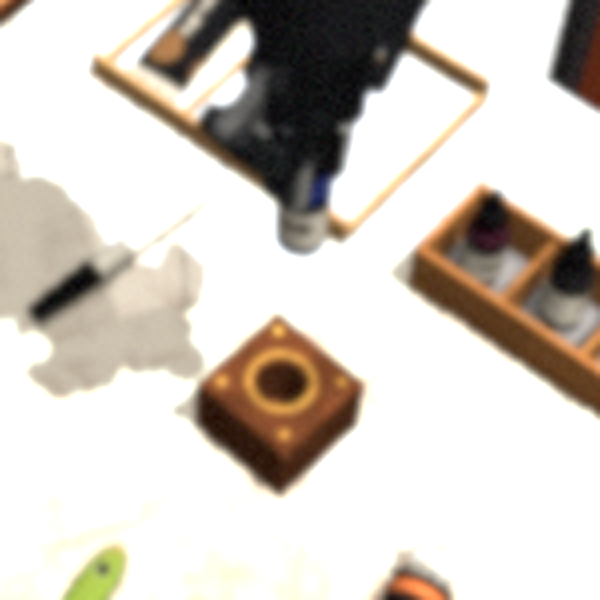

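The blue bottle hangs upright at (303,225), the stand is empty at (280,380), and plum stands in its cell at (485,245). Next is the −y cell.

```bash
python3 -m jog '[[[-1,-10,12,0,0,0,0],[-1,-22,27,0,0,0,0],[-1,-32,40,0,0,0,0],[-1,-32,40,0,0,0,0],[-1,-23,28,0,0,0,0],[-1,-10,12,0,0,0,0],[-1,0,0,30,0,0,0],[-1,0,0,45,0,0,0],[-1,0,0,45,0,0,0],[-1,0,0,25,0,0,0],[-1,0,0,10,0,0,0],[-1,0,0,0,0,0,0]]]'
```

```text
t: 14.72
position: [0.5882, -0.2608, 0.0618]
tcp_rot: [[-0.001, 1.0, -0.002], [1.0, 0.001, 0.001], [0.001, -0.002, -1.0]]
force: [-0.2, -1.3, -0.9]
grip_width: 0.239
finger_force: 39.2
```

```bash
python3 -m jog '[[[-1,0,1,8,0,0,0],[-1,0,0,5,0,0,0],[-1,0,0,2,0,0,0],[-1,0,0,1.4,0,0,0],[-1,0,0,0,0,0,0],[-0.4,0,0,0,0,0,0],[-0.2,0,0,0,0,0,0],[0.1,0,0,0,0,0,0],[0.3,0,0,0,0,0,0],[0.5,0,0,-10,0,0,0],[0.5,0,0,-40,0,0,0],[1,0,0,-50,0,0,0]]]'
```

```text
t: 16.23
position: [0.5887, -0.2603, 0.1472]
tcp_rot: [[-0.001, 1.0, -0.002], [1.0, 0.001, 0.001], [0.001, -0.002, -1.0]]
force: [0.6, 0.1, -0.1]
grip_width: 0.937
finger_force: 0.0
```

```bash
python3 -m jog '[[[1,0,0,-50,0,0,0],[1,0,-50.5,0,0,0,0],[1,0,-50.5,0,0,0,0],[1,0,-50.5,0,0,0,0],[1,0,-50.5,0,0,0,0],[1,0,0,0,0,0,-9.8],[1,0,0,0,0,0,-9.8],[1,0,0,0,0,0,-9.8],[1,0,0,0,0,0,-9.8],[1,0,0,0,0,0,-9.8],[1,0,0,0,0,0,-9.8],[1,0,0,0,0,0,-9.8]]]'; python3 -m jog '[[[1,0,0,0,0,0,-9.8],[1,0,0,0,0,0,-9.8],[1,0,0,0,0,0,-9.8],[1,0,0,0,0,0,-10],[1,0,0,0,0,0,0]]]';  python3 - <<'E'
from h import *
L=cloud(); o=get_obs(); print(o["position"])
for i,P in enumerate(L):
    for k,c in(("plum",(.588,-.155)),("black",(.599,-.205)),("blue",(.589,-.263))):
        p=near(P,c,.02,.045,.058); q=near(P,c,.02,.068,.095); print(i,k,circ(p,c) if len(p)>5 else 0,"cap",q[:,:3].mean(0) if len(q) else 0)
    q=near(P,(.5,-.2),.5,.0,.3)
P=L[1]; c=np.array([.373,-.257]); p=near(P,c,.09,.006,.045); print("top sees otube",len(p))
E
```

```text
t: 17.73
position: [0.3876, -0.261, 0.1974]
tcp_rot: [[-0.933, 0.359, 0.001], [0.359, 0.933, -0.001], [-0.001, -0.0, -1.0]]
force: [0.1, -0.9, -0.3]
grip_width: 1.003
finger_force: 0.0
t: 18.35
position: [0.3876, -0.261, 0.1973]
tcp_rot: [[-0.951, -0.308, 0.001], [-0.308, 0.951, -0.001], [-0.0, -0.001, -1.0]]
force: [0.5, 0.6, 0.0]
grip_width: 0.999
finger_force: 0.0
[ 0.38759556 -0.26100035  0.19703296]
0 plum 0 cap 0
0 black 0 cap 0
0 blue 0 cap [ 0.58924023 -0.26087968  0.07635792]
1 plum [ 0.58933041 -0.15424076] cap [ 0.58487596 -0.15135443  0.07431412]
1 black [ 0.59975311 -0.20603906] cap [ 0.59661148 -0.20317237  0.07466101]
1 blue [ 0.59252959 -0.26142767] cap [ 0.58910872 -0.25723565  0.07456415]
top sees otube 352
```

```bash
python3 -m jog '[[[1,0,1.8,50,0,0,0],[1,0,0,50,0,0,0],[1,0,0,50,0,0,0],[1,0,0,27,0,0,0],[1,0,0,10,0,0,0],[1,0,0,0,0,0,0],[-1,0,0,0,0,0,0],[-1,0,0,0,0,0,0],[-1,0,0,0,0,0,0],[-1,0,0,0,0,0,0],[-1,0,0,0,0,0,0],[-1,0,0,0,0,0,0]]]' 40
```

```text
t: 19.95
position: [0.3875, -0.2597, 0.0106]
tcp_rot: [[-0.951, -0.31, 0.001], [-0.31, 0.951, -0.001], [-0.001, -0.002, -1.0]]
force: [-1.2, 0.6, 7.6]
grip_width: 0.398
finger_force: 39.1
```

```bash
python3 -m jog '[[[-1,0,0,-10,0,0,0],[-1,0,0,-40,0,0,0],[-1,0,0,-60,0,0,0],[-1,0,0,-50,0,0,0],[-1,-20,9,0,0,0,0],[-1,-40,17,0,0,0,0],[-1,-60,26,0,0,0,0],[-1,-60,26,0,0,0,0],[-1,-60,26,0,0,0,0],[-1,-41,18,0,0,0,0],[-1,-20,8.4,0,0,0,0],[-1,0,0,0,0,0,0]]]'; python3 -m jog '[[[-1,0,0,0,0,0,5],[-1,0,0,0,0,0,5.7],[-1,0,0,0,0,0,5],[-1,0,0,0,0,0,0],[-1,0,0,0,0,0,0]]]'; python3 - <<'E'
from h import *
L=cloud(); o=get_obs(); p0=o["position"]; R=o["tcp_rot"]; print(p0)
for P in L:
    q=P[:,:3]-p0; s=-q@R[:,0]; w=q@R[:,1]; j=(abs(s)<.1)&(abs(w)<.03)&(q[:,2]<.015)&(q[:,2]>-.03)
    print(j.sum(), "s range",np.percentile(s[j],[1,99]) if j.sum() else "", "zmin", np.percentile(q[j,2],[1,5]) if j.sum() else "")
    for x in np.arange(-.07,.06,.015):
        k=j&(s>x)&(s<x+.015)
        if k.sum()>8: print(round(x,3),k.sum(),np.round(np.percentile(w[k],[5,95])*1000,1),np.round(np.percentile(q[k,2],[5,95])*1000,1))
im,d,m=cam("scene");p=proj(m,p0).astype(int);c=im[p[1]-75:p[1]+75,p[0]-75:p[0]+75];cv2.imwrite("pics/g4.png",np.clip(cv2.resize(c,(600,600),interpolation=cv2.INTER_CUBIC).astype(float)*2,0,255).astype(np.uint8))
E
```

```text
t: 21.45
position: [0.6268, -0.0464, 0.1696]
tcp_rot: [[-0.95, -0.312, -0.0], [-0.312, 0.95, 0.0], [0.0, 0.0, -1.0]]
force: [-0.3, 0.4, -1.6]
grip_width: 0.392
finger_force: 40.1
t: 22.08
position: [0.6257, -0.0483, 0.1698]
tcp_rot: [[-0.999, -0.041, -0.0], [-0.041, 0.999, -0.0], [0.0, -0.0, -1.0]]
force: [-0.0, -0.2, -0.2]
grip_width: 0.394
finger_force: 40.1
[ 0.62594668 -0.04803011  0.16971861]
599 s range [-0.07691891  0.00386422] zmin [-0.01218552 -0.0109496 ]
-0.07 117 [-19.1  18.4] [-11.8  -3.4]
-0.055 123 [-18.9  16.5] [-9.   1.1]
-0.04 107 [-19.9  13.8] [-4.4  5.4]
-0.025 126 [-20.3  14.4] [ 1.1 11.9]
-0.01 68 [-26.4  22. ] [ 4.4 14.4]
0 s range  zmin
```

View pics/g4.png

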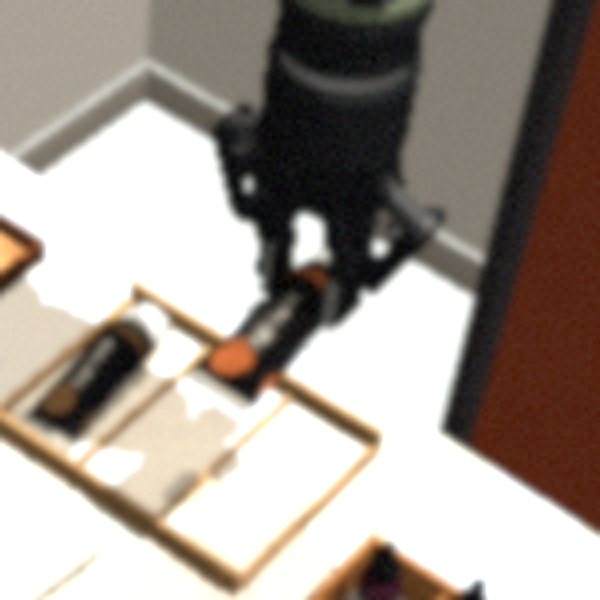

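The orange tube hangs level, tail nearest at (235,365), with its tail 77 mm behind the TCP. The tail hovers over the bay edge, so I shift by (14, 5) mm and then lower.

```bash
python3 -m jog '[[[-1,-14,4.7,0,0,0,0],[-1,0,0,40,0,0,0],[-1,0,0,50,0,0,0],[-1,0,0,35,0,0,0],[-1,0,0,15,0,0,0],[-1,0,0,8,0,0,0],[-1,0,0,0,0,0,0],[-1,0,0,2,0,0,0],[-1,0,0,0,0,0,0]]]'
```

```text
t: 23.35
position: [0.6407, -0.0425, 0.0205]
tcp_rot: [[-0.999, -0.041, 0.002], [-0.041, 0.999, -0.0], [-0.002, -0.0, -1.0]]
force: [-0.2, 0.5, -0.5]
grip_width: 0.392
finger_force: 40.1
```

```bash
python3 -m jog '[[[-1,0,0,2,0,0,0],[-1,0,0,2,0,0,0],[-1,0,0,1,0,0,0],[-1,0,0,0,0,0,0]]]'
```

```text
t: 23.85
position: [0.64, -0.0424, 0.0149]
tcp_rot: [[-0.999, -0.041, 0.0], [-0.041, 0.999, -0.0], [-0.0, -0.0, -1.0]]
force: [-0.8, 0.2, 3.2]
grip_width: 0.393
finger_force: 40.5
```

```bash
python3 -m jog '[[[0,0,0,0,0,0,0],[0.1,0,0,0,0,0,0],[0.25,0,0,0,0,0,0],[0.25,0,0,-5,0,0,0],[0.25,0,0,-30,0,0,0],[0.5,0,0,-60,0,0,0],[1,0,0,-60,0,0,0],[1,0,0,0,0,0,0]]]'
```

```text
t: 24.85
position: [0.6439, -0.0431, 0.1762]
tcp_rot: [[-0.999, -0.041, 0.011], [-0.041, 0.999, -0.002], [-0.011, -0.002, -1.0]]
force: [0.1, 0.5, -0.1]
grip_width: 0.998
finger_force: 0.0
```

```bash
python3 -m jog '[[[1,20,22,0,0,0,0],[1,32,36,0,0,0,0],[1,40,45,0,0,0,0],[1,40,45,0,0,0,0],[1,38,44,0,0,0,0],[1,20,22,0,0,0,0],[1,0,0,0,0,0,10.3],[1,0,0,0,0,0,0],[1,0,0,0,0,0,0]]]';python3 - <<'E'
from h import *
L=cloud(); o=get_obs(); p0=o["position"]; R=o["tcp_rot"]
for P in L:
    q=P[:,:3]-p0; s=-q@R[:,0]; w=q@R[:,1]; j=(abs(s)<.1)&(abs(w)<.035)&(P[:,2]<.05)&(P[:,2]>.005)
    print(j.sum(), "s",np.round(np.percentile(s[j],[1,99])*1000,1) if j.sum() else "")
    for x in np.arange(-.09,.06,.015):
        k=j&(s>x)&(s<x+.015)
        if k.sum()>8: print(round(x,3),k.sum(),np.round(np.percentile(w[k],[4,96])*1000,1),np.round(np.percentile(P[k,2],95)*1000,1))
im,d,m=cam("top");p=proj(m,[.62,-.03,.03]).astype(int);c=im[p[1]-60:p[1]+60,p[0]-70:p[0]+90];cv2.imwrite("pics/g5.png",np.clip(cv2.resize(c,(800,600),interpolation=cv2.INTER_CUBIC).astype(float)*2,0,255).astype(np.uint8))
E
```

```text
t: 25.98
position: [0.4415, 0.1634, 0.1693]
tcp_rot: [[-0.991, 0.136, -0.0], [0.136, 0.991, -0.0], [0.0, -0.0, -1.0]]
force: [-0.1, 0.3, 0.7]
grip_width: 0.999
finger_force: 0.0
517 s [-61.5  43. ]
-0.075 9 [-9.9 11.4] 7.9
-0.06 47 [-18.6  12.6] 9.4
-0.045 89 [-21.5  14.3] 16.1
-0.03 84 [-20.6  11.3] 23.1
-0.015 90 [-19.9  11.8] 29.1
0.0 82 [-18.5   6.7] 33.7
0.015 60 [-16.5   7.8] 32.8
0.03 56 [-13.6   8.7] 31.4
400 s [-66.3  14.3]
-0.075 19 [-11.6  16.3] 8.2
-0.06 63 [-17.4  17.2] 10.9
-0.045 84 [-18.8  16.7] 17.3
-0.03 85 [-18.6  16.2] 25.3
-0.015 79 [-16.2  15.9] 31.4
0.0 66 [-16.  15.] 34.7
```

View pics/g5.png

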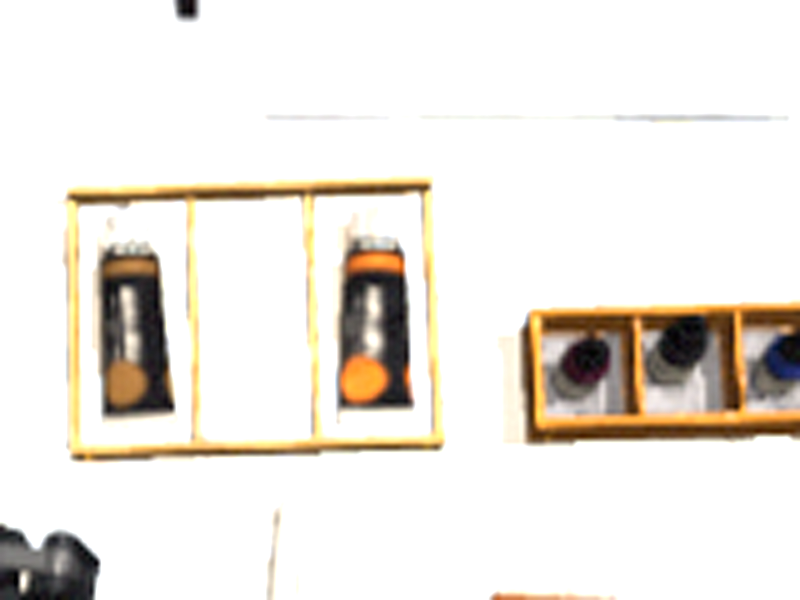

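The orange tube lies in its bay at (375,325) beside the ochre one, and plum, black and blue each stand in their own cells at (590,365), (685,340) and (790,365). The blue tube is centred under the TCP, so I grip it.

```bash
python3 -m jog '[[[1,0,0,50,0,0,0],[1,0,0,50,0,0,0],[1,0,0,40,0,0,0],[1,0,0,15,0,0,0],[1,0,0,4,0,0,0],[1,0,0,0,0,0,0],[-1,0,0,0,0,0,0],[-1,0,0,0,0,0,0],[-1,0,0,0,0,0,0],[-1,0,0,0,0,0,0],[-1,0,0,0,0,0,0],[-1,0,0,0,0,0,0]]]' 40; python3 -m jog '[[[-1,0,0,-10,0,0,0],[-1,0,0,-40,0,0,0],[-1,0,0,-60,0,0,0],[-1,0,0,-50,0,0,0],[-1,0,0,0,0,0,-5.2],[-1,0,0,0,0,0,-5.1],[-1,0,0,0,0,0,0]]]'
```

```text
t: 27.62
position: [0.4419, 0.1639, 0.0114]
tcp_rot: [[-0.99, 0.138, 0.001], [0.138, 0.99, 0.001], [-0.001, 0.001, -1.0]]
force: [-1.8, 0.5, 6.0]
grip_width: 0.389
finger_force: 38.8
t: 28.5
position: [0.4413, 0.1636, 0.1711]
tcp_rot: [[-0.999, -0.04, 0.0], [-0.04, 0.999, -0.0], [-0.0, -0.0, -1.0]]
force: [0.2, -0.2, -0.8]
grip_width: 0.388
finger_force: 39.8
```

```bash
python3 -m jog '[[[-1,-15,-12,0,0,0,0],[-1,-30,-24,0,0,0,0],[-1,-38,-30,0,0,0,0],[-1,-38,-30,0,0,0,0],[-1,-32,-25,0,0,0,0],[-1,-21,-17,0,0,0,0],[-1,-10,-8,0,0,0,0],[-1,0,0,0,0,0,0],[-1,0,0,0,0,0,0]]]'; python3 - <<'E'
from h import *
P=cloud(("scene",))[0]; o=get_obs(); p0=o["position"]; R=o["tcp_rot"]; print(p0)
q=P[:,:3]-p0; s=-q@R[:,0]; w=q@R[:,1]; j=(abs(s)<.1)&(abs(w)<.03)&(q[:,2]<.015)&(q[:,2]>-.03)
print(j.sum(), "s",np.percentile(s[j],[1,99]), "zmin", np.percentile(q[j,2],[1,5]))
for x in np.arange(-.07,.06,.015):
        k=j&(s>x)&(s<x+.015)
        if k.sum()>8: print(round(x,3),k.sum(),np.round(np.percentile(w[k],[5,95])*1000,1),np.round(np.percentile(q[k,2],[5,95])*1000,1))
E
```

```text
t: 29.62
position: [0.6303, 0.0258, 0.1704]
tcp_rot: [[-0.999, -0.041, -0.001], [-0.041, 0.999, 0.0], [0.001, 0.0, -1.0]]
force: [0.5, 0.9, -0.5]
grip_width: 0.391
finger_force: 39.8
[0.6303788  0.02598497 0.17057561]
508 s [-0.07130385  0.00061454] zmin [-0.01187086 -0.01041524]
-0.07 101 [-23.2  15.1] [-11.9  -4.6]
-0.055 111 [-22.1  14.7] [-8.3 -0. ]
-0.04 106 [-21.7  11.7] [-2.8  6.9]
-0.025 105 [-21.   12.2] [ 0.2 13.5]
-0.01 69 [-26.8  19.9] [ 2.4 14.5]
```

```bash
python3 -m jog '[[[-1,-1.5,0,40,0,0,0],[-1,0,0,50,0,0,0],[-1,0,0,35,0,0,0],[-1,0,0,15,0,0,0],[-1,0,0,8,0,0,0],[-1,0,0,4,0,0,0],[-1,0,0,2,0,0,0],[-1,0,0,0,0,0,0],[-1,0,0,0,0,0,0]]]'
```

```text
t: 30.8
position: [0.6332, 0.0253, 0.0172]
tcp_rot: [[-0.999, -0.041, 0.001], [-0.041, 0.999, -0.0], [-0.001, -0.0, -1.0]]
force: [-0.6, -0.1, -0.7]
grip_width: 0.388
finger_force: 39.8
```

```bash
python3 -m jog '[[[-1,0,0,1,0,0,0],[-1,0,0,1,0,0,0],[-1,0,0,0.5,0,0,0],[-1,0,0,0,0,0,0],[0,0,0,0,0,0,0],[0.1,0,0,0,0,0,0],[0.1,0,0,0,0,0,0],[0.1,0,0,-5,0,0,0],[0.1,0,0,-30,0,0,0],[0.5,0,0,-60,0,0,0],[1,0,0,-60,0,0,0],[1,0,0,0,0,0,0]]]'
```

```text
t: 32.3
position: [0.6367, 0.0251, 0.1755]
tcp_rot: [[-0.999, -0.041, 0.011], [-0.041, 0.999, -0.001], [-0.011, -0.001, -1.0]]
force: [0.6, -0.1, -0.5]
grip_width: 1.0
finger_force: 0.0
```

```bash
python3 -m jog '[[[1,20,-1,0,0,0,0],[1,35,-2,0,0,0,0],[1,45,-2.5,0,0,0,0],[1,40,-2.2,0,0,0,0],[1,30,-1.6,0,0,0,0],[1,14.5,-0.8,0,0,0,0],[1,0,0,0,0,0,7.1],[1,0,0,50,0,0,0],[1,0,0,50,0,0,0],[1,0,0,0,0,0,0],[1,0,0,0,0,0,0]]]';python3 - <<'E'
from h import *
L=cloud(); o=get_obs(); p0=o["position"]; R=o["tcp_rot"]; print(p0)
for P in L:
    q=P[:,:3]-p0; s=-q@R[:,0]; w=q@R[:,1]; j=(abs(s)<.1)&(abs(w)<.02)&(P[:,2]<.025)&(P[:,2]>.006)
    print(j.sum(), "s",np.round(np.percentile(s[j],[0.5,99.5])*1000,1) if j.sum() else "")
    for x in np.arange(-.09,.09,.03):
        k=j&(s>x)&(s<x+.03)
        if k.sum()>8: print(round(x,3),k.sum(),np.round(np.percentile(w[k],[4,96])*1000,1),np.round(np.percentile(P[k,2],95)*1000,1))
im,d,m=cam("scene");p=proj(m,[.55,.05,.03]).astype(int);c=im[p[1]-75:p[1]+75,p[0]-100:p[0]+100];cv2.imwrite("pics/g6.png",np.clip(cv2.resize(c,(800,600),interpolation=cv2.INTER_CUBIC).astype(float)*2,0,255).astype(np.uint8))
E
```

```text
t: 33.67
position: [0.4498, 0.0076, 0.0701]
tcp_rot: [[-0.997, 0.083, 0.001], [0.083, 0.997, -0.0], [-0.001, -0.0, -1.0]]
force: [0.1, 0.8, 0.5]
grip_width: 1.001
finger_force: 0.0
[0.45070598 0.00742477 0.07087296]
280 s [-68.1  99.2]
-0.09 21 [-9.   2.7] 14.9
-0.06 74 [-9.   3.1] 17.3
-0.03 70 [-9.3  3.9] 16.3
0.0 66 [-9.2  3.7] 15.8
0 s
```

View pics/g6.png

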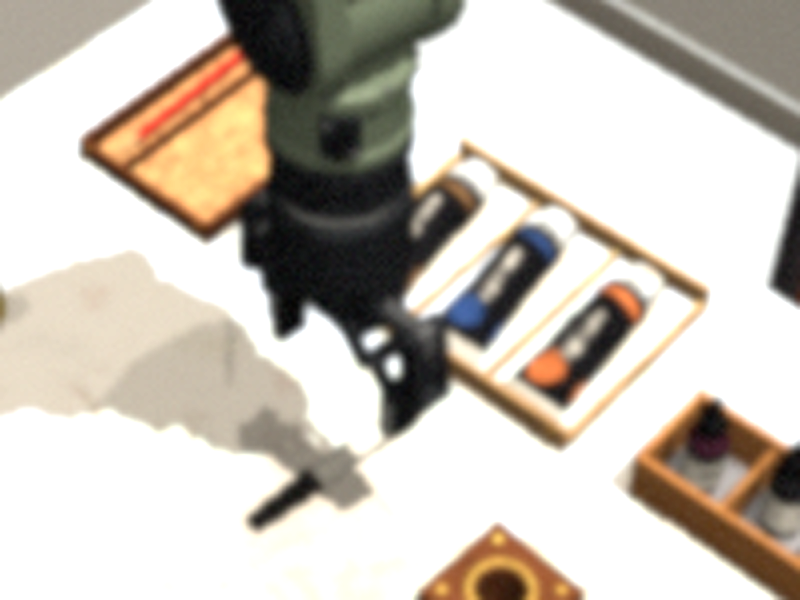

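Blue tube at (505,280) and orange tube at (585,345) both lie in their bays. The marker is centred under the gripper, with its back end 68 mm behind the TCP.

```bash
python3 -m jog '[[[1,0,-1,40,0,0,0],[1,0,0,18,0,0,0],[1,0,0,7,0,0,0],[1,0,0,0,0,0,0],[1,0,0,0,0,0,0],[-1,0,0,0,0,0,0],[-1,0,0,0,0,0,0],[-1,0,0,0,0,0,0],[-1,0,0,0,0,0,0],[-1,0,0,0,0,0,0],[-1,0,0,0,0,0,0],[-1,0,0,0,0,0,0]]]' 35
```

```text
t: 35.33
position: [0.4487, 0.0067, 0.0043]
tcp_rot: [[-0.997, 0.083, 0.0], [0.083, 0.997, 0.0], [-0.0, 0.0, -1.0]]
force: [-1.0, 0.5, 5.2]
grip_width: 0.164
finger_force: 34.3
```

```bash
python3 -m jog '[[[-1,0,0,-10,0,0,0],[-1,0,0,-40,0,0,0],[-1,0,0,-50,0,0,0],[-1,-10,20,0,0,0,0],[-1,-20,38,0,0,0,0],[-1,-26,50,0,0,0,0],[-1,-26,50,0,0,0,0],[-1,-23,44.6,0,0,0,0],[-1,-15,29,0,0,0,0],[-1,-8,15,0,0,0,0],[-1,0,0,0,0,0,-6.8],[-1,0,0,0,0,0,0]]]'; python3 - <<'E'
from h import *
L=cloud(); o=get_obs(); p0=o["position"]; R=o["tcp_rot"]; print(p0)
P=L[0]; q=P[:,:3]-p0; s=-q@R[:,0]; w=q@R[:,1]; j=(abs(s)<.1)&(abs(w)<.02)&(q[:,2]<.02)&(q[:,2]>-.02)
print(j.sum(), "s",np.round(np.percentile(s[j],[0.5,99.5])*1000,1))
for x in np.arange(-.08,.08,.02):
        k=j&(s>x)&(s<x+.02)
        if k.sum()>5: print(round(x,3),k.sum(),np.round(np.percentile(w[k],[4,96])*1000,1),np.round(np.percentile(q[k,2],[5,95])*1000,1))
W=P[(abs(P[:,0]-.596)<.1)&(abs(P[:,1]-.26)<.08)&(P[:,2]>.013)&(P[:,2]<.025)]
print(cv2.minAreaRect((W[:,:2]*1000).astype(np.float32)))
E
```

```text
t: 36.83
position: [0.5965, 0.242, 0.1041]
tcp_rot: [[-0.999, -0.035, -0.0], [-0.035, 0.999, -0.0], [0.0, -0.0, -1.0]]
force: [-0.2, 0.6, -0.1]
grip_width: 0.165
finger_force: 34.3
[0.59650868 0.24162858 0.10418689]
212 s [-67.1  65.3]
-0.08 18 [-8.1  1.5] [1.7 9.6]
-0.06 36 [-9.2  1.4] [ 2.  10.4]
-0.04 45 [-10.5   2.4] [ 2.4 12.2]
-0.02 72 [-16.4  13.3] [ 2.3 18.4]
0.02 14 [-9.9 -5.3] [-0.4  7. ]
0.04 14 [-9.8 -6.3] [1.7 8.4]
0.06 8 [-8.1 -4. ] [-1.6  9.8]
((596.24853515625, 255.26663208007812), (167.5462646484375, 127.8066177368164), 1.6317839622497559)
```

```bash
python3 -m jog '[[[-1,0,0,40,0,0,0],[-1,0,0,35,0,0,0],[-1,0,0,13,0,0,0],[-1,0,0,4,0,0,0],[-1,0,0,2,0,0,0],[-1,0,0,1,0,0,0],[-1,0,0,0,0,0,0]]]'
```

```text
t: 37.8
position: [0.5973, 0.242, 0.0099]
tcp_rot: [[-0.999, -0.036, 0.001], [-0.036, 0.999, 0.0], [-0.001, 0.0, -1.0]]
force: [0.4, 0.1, -0.2]
grip_width: 0.166
finger_force: 34.3
```

```bash
python3 -m jog '[[[-1,0,0,0.8,0,0,0],[-1,0,0,0.4,0,0,0],[-1,0,0,0,0,0,0],[-0.55,0,0,0,0,0,0],[-0.45,0,0,0,0,0,0],[-0.35,0,0,0,0,0,0],[-0.3,0,0,0,0,0,0],[-0.3,0,0,-5,0,0,0],[-0.3,0,0,-25,0,0,0],[0,0,0,-50,0,0,0],[0,0,0,-60,0,0,0],[0,0,0,-50,0,0,0]]]'; python3 -m jog '[[[0,40,-20,0,0,0,0],[0,60,-40,0,0,0,0],[0,60,-40,0,0,0,0],[0,60,-40,0,0,0,0],[0,0,0,0,0,0,0],[0,0,0,0,0,0,0],[0,0,0,0,0,0,0]]]'; python3 - <<'E'
from h import *
im,d,m=cam("scene");i2,_,_=cam("top")
f=lambda c:np.clip(cv2.resize(c,(800,300),interpolation=cv2.INTER_CUBIC).astype(float)*2,0,255).astype(np.uint8)
cv2.imwrite("pics/end.png",np.vstack([f(im[120:300,60:540]),f(i2[120:300,130:610])]))
E
```

```text
t: 39.3
position: [0.5971, 0.2419, 0.2008]
tcp_rot: [[-0.999, -0.036, 0.002], [-0.036, 0.999, 0.001], [-0.002, 0.0, -1.0]]
force: [1.2, 0.4, 0.7]
grip_width: 0.5
finger_force: 0.0
t: 40.17
position: [0.4069, 0.1113, 0.1984]
tcp_rot: [[-0.999, -0.036, 0.002], [-0.036, 0.999, 0.0], [-0.002, 0.0, -1.0]]
force: [0.0, 0.4, 0.7]
grip_width: 0.497
finger_force: 0.0
```

View pics/end.png

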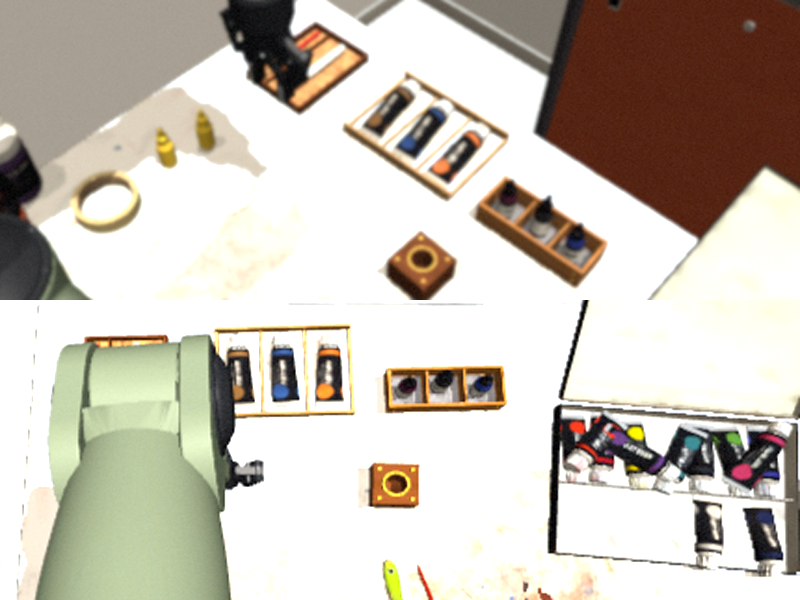

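All bottles stand in their cells and the tubes lie in their bays. The marker is seen lying in the pen tray at (325,62), partly hidden by the gripper. I move aside and check its pose numerically before handing in.

```bash
python3 -m jog '[[[0,0,-50,0,0,0,0],[0,0,-50,0,0,0,0],[0,0,-50,0,0,0,0],[0,0,0,0,0,0,0],[0,0,0,0,0,0,0],[0,0,0,0,0,0,0]]]'; python3 - <<'E'
from h import *
P=cloud(("scene",))[0]; c=P[:,:3]-[.5966,.2417,0]
j=(abs(c[:,0])<.072)&(abs(c[:,1])<.034)&(P[:,2]>.011)&(P[:,2]<.03); w=P[j]
print(j.sum(),cv2.minAreaRect((w[:,:2]*1000).astype(np.float32)),np.percentile(w[:,2],[5,50,95]))
for x in np.arange(-.07,.07,.028):
    k=w[(w[:,0]-.5966>x)&(w[:,0]-.5966<x+.028)]
    if len(k): print(round(x,3),len(k),k[:,:3].mean(0).round(4),np.percentile(k[:,2],95).round(4))
E
```

```text
t: 41.02
position: [0.4106, -0.0378, 0.1977]
tcp_rot: [[-0.999, -0.038, -0.0], [-0.038, 0.999, 0.0], [0.0, 0.0, -1.0]]
force: [-1.5, 0.0, 0.0]
grip_width: 0.499
finger_force: 0.0
99 ((573.2167358398438, 238.8047332763672), (87.72346496582031, 14.661078453063965), 5.011048316955566) [0.0120776  0.0173643  0.02038038]
-0.07 41 [0.5412 0.2353 0.0164] 0.0199
-0.042 41 [0.5663 0.2362 0.0171] 0.0204
-0.014 14 [0.5965 0.2425 0.0179] 0.0201
0.014 3 [0.6152 0.2437 0.0183] 0.0194
```

```bash
python3 -c "
from cell import *
print(hand_in())"
```

```text
the job is handed in; nothing more can be done
None
```

The job is handed in at about 41 s of the 128 s: both ink bottles stand in the ink tray, both tubes lie in the tube tray and the marker lies in the pen tray, though the arm partly hid the marker in my last check, so only its visible part was confirmed flat.

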